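# Close up the tea chest

### The job

The wooden tea chest on the worktop has been left open: with the fingertips, push both of its drawers fully home and push its lid down, from the lid's outer side, until it is fully shut, in any order. Push gently, without slamming anything, and do not grip or lift anything. Leave the chest and the things standing around it where they are, and keep the fingers off the tea packets and the lid's cork lining.

Things in the scene. Friction and masses are not known exactly. Their poses are not given: they have to be found in the camera images.
- tea_chest: low brown wooden chest, 120 mm deep (x), 220 wide (y), 90 high with lid shut, about 2.5 kg, loose on rubber feet. Origin: centre of its underside. Its -x axis points out of the drawer front, roughly at the robot; +y to the left seen from there. Two drawers side by side below; above them a shallow bin of tea packets under a lid hinged along the rear (+x) top edge
- left_front (a point): on the outer face of the left drawer's front, middle across, 40 mm above the worktop: a good place to push. Moves with the drawer. The front is a pale wooden plate, no handle, 106 mm wide, 10 thick, from 10 to 56 mm above the worktop. Drawers run along the chest's x axis; drawer home: chest x = -70 mm, y = +54.5 mm
- right_front (a point): the same point on the right drawer; with the drawer home it is at chest x = -70 mm, y = -54.5 mm
- left_drawer (a joint): how far the left drawer stands out, m: 0 fully home (a stop), 0.06 fully out. Slides with about 1 N of friction and stays where it is left
- right_drawer (a joint): the same for the right drawer
- lid (a joint): lid angle, rad: 0 shut (a stop), 1.05 fully open (stop). Stiff hinge: it stays at any angle and needs 1 to 2 N at its free edge to move down, all the way to shut. Flat brown board, 8 mm thick, 222 wide, reaching 122 mm from the hinge; shut, its top is 90 mm above the worktop. Its outer side looks rearward and up while open, and is the top when shut
- chest_hinge (a point): middle of the lid's hinge line (which runs along the chest's y axis, in the middle of the lid's thickness): chest x = +60 mm, 86 mm above the worktop
- lid_edge (a point): middle of the lid's free edge, on its outer side, 122 mm from the hinge line and 4 mm above the board's middle plane. It moves with the lid. Wall cabinets hang beyond it, about 0.6 m and more ahead of the robot's base, from 0.5 m above the worktop up: keep the wrist clear of them
- lid_lining: cork lining, 98 x 196 x 3 mm, on the inner side of the lid; not to be touched. Origin at the hinge line
- left_packets: row of coloured tea packets fixed in the left drawer close behind its front, their tops 51 mm above the worktop; not to be touched. Origin: on the worktop level, moves with the drawer
- right_packets: the same in the right drawer
- ramekin_1: cream ramekin, 61 mm wide, 37 mm high, stands loose beside the work; leave it alone. Origin: centre of its underside
- garlic_1: bulb of garlic, 50 mm wide, 48 mm high, stands loose beside the work; leave it alone. Origin: centre of its underside
- bowl_1: cream bowl, 130 mm wide, 55 mm high, stands loose beside the work; leave it alone. Origin: centre of its underside
- candle_1: tealight, 38 mm wide, 18 mm high, stands loose beside the work; leave it alone. Origin: centre of its underside
- kitchen_timer: white wind-up timer with a dark dial, 66 mm wide, 48 mm high, stands loose beside the work; leave it alone. Origin: centre of its underside

How it is judged:
By the outcome, as a careful person would: the job done as asked, in the order asked, and still so for the second after the job is handed in, with the robot touching nothing.
It also fails if it takes over 48 s, if anything falls off the work surface, if the arm or the gripper's body presses on something with over 40 N, if the wrist force passes 120 N, or if a joint passes its speed limit or range.

### The arm

A 6-joint arm with a two-finger parallel gripper is mounted at the origin on a cart in front of the work surface, level with it; the furniture and walls round the work are solid. World frame = base frame: x ahead of the robot, y to its left, z up, the work surface at z = 0. Lengths are in m, angles in degrees, forces in N, time in s.
With the tool pointing down it reaches from about 0.4 to 0.825 m from the base axis. Payload 7 kg.
Tool frame: the origin (TCP) lies at the very end of the fingers, on their centre line; the grasp point (between the pads) lies 19 mm behind it (ctrl.grip_depth is the z of the grasp point in the tool frame, in m); z points along the fingers, y is the direction in which the jaws open and shut (so a half turn about z gives the same grasp; the last joint's range is limited). The gripper opens to 88 mm and grips with 3 to 60 N. Pads are 19 mm wide; open, the fingers measure 130 mm over their backs; the gripper's body (78 mm by 193 mm) begins 47 mm behind the grasp point.
Start: joints at [-49.097, 20.546, 0.682, 0, -70.136, -16.507], TCP at [0.279, -0.615, 0.227] pointing down, gripper open.
Joint ranges: [-176.03, 176.03], [-82.01, 121.73], [-58.28, 71.71], [-173.87, 95.51], [-174.79, -0.11], [-173.66, 173.66]. Speed limits (degrees/s): [136.94, 136.94, 172.46, 180, 180, 180].

### API

Orientations are given as [roll, pitch, yaw] about the fixed x, y, z axes, in that order (R = Rz(yaw) Ry(pitch) Rx(roll)).
In Python, from plant import telemetry, snapshot, job, models, ctrl gives the robot as it stands.
- The arm moves only by the tool jog_arm, never from a script. Its argument "targets" is text: rows parted by semicolons, each of 7 numbers parted by spaces: the shift along the tool's x, y, z in m, then the turn, a rotation vector about the tool's x, y, z in degrees, then the gripper command: -1 is shut, 1 is fully open, values between are in proportion. A call has exactly 8 rows; each row is the pose to reach, as a shift and turn from the pose measured when the call began, along the tool's axes at that moment; what a row does not reach only later rows make up. A row lasts 1/8 s, in which the tool goes at most 62.5 mm and 10.7 degrees, less where a joint would pass 70% of its speed; a pose out of reach is approached as far as the arm can. A call with a gripper value outside its range is refused whole. The fingers move at their own pace and stop on an object; the grip force is fixed at half the most. Time passes only in rows, so rows that repeat a pose let the fingers close, or fill a call up. It gives the time, the measured TCP pose, the force and the opening at its end, in the units of the state.
- telemetry.get_obs(): the state, without advancing time (a new reading comes with each control period).
- snapshot(name): name is "scene" or "top" or "wrist"; returns a dict with "img" (420x560x3 uint8, red, green, blue), "range_z" (420x560 float32, m along the optical axis (not along the pixel's ray), 0 where there is no reading), "intrinsics" (3x3 intrinsics, pixels), "R" (3x3) and "t" (3): a world point X has camera coordinates R X + t. Camera axes: x right, y down, z forward; pixel columns grow to the right and rows downward; lengths in m; the calibration is good to about 2 mm. A picture is of the moment at which its call begins.
- job.close_job(): hands the job in, once; it reports no verdict.
Trained networks look in a picture, given as the dict that the camera call returned (one of the last four; its "shot" number tells which), for a name from the list of things; names that differ only in an ending like _2 or _b are one class to them, and where a whole thing is asked for, a point or a joint stands for the part that bears it (a point fixed in the world has none). Each returns a list of dicts, best first, with "conf" (0 to 1); they miss things now and then, are a little off and sometimes report something else, mostly with a low value. They report only what shows in the picture. A call takes as long as a camera call.
- models.cut_out(name, picture): "region" (420x560 bool, what is visible of it) and "uv" ([column, row] in pixels, amid what is visible of it).
- models.spot_point(name, picture): "uv" ([column, row] in pixels: a listed point, or the origin of a listed thing).
The state is a dict: "clock": time; "joint_pos": joint angles; "qvel": joint speeds; "tau": joint torques, N m; "tool_pos": TCP position; "orientation": TCP orientation; "force": force on the tool from outside, world axes, zero at the start; "moment": the same for the moment, N m; "opening": finger opening in m.
Only numpy, scipy, OpenCV 4.12 (cv2) and the standard library are available. Lean on these libraries where they do the work, as an engineer would, in place of code of your own. Each camera call takes 0.05 s, during which the arm holds its last target.

## Working session

There is one attempt and no reset: what is moved stays moved. The work goes in short steps, Python scripts to look and compute and a tool call to move; the robot and the scene stay as the last step left them, time stands still between calls to the robot, and variables do not carry over. Pictures are saved under pics/ and viewed, and the job is handed in when it is done.

Besides the shell and the picture viewer there is one more tool, called after "Emit:" as name(argument=value, ...) on one line, values as JSON. jog_arm: Moves the arm, as the interface text tells. Its arguments: {"type":"object","properties":{"targets":{"type":"string"}},"required":["targets"]}

```bash
mkdir -p pics; ls; cat > h.py <<'E'
import numpy as np, cv2
from plant import telemetry, snapshot, job, models, ctrl
def world(p,uv,z=None):
    K=np.array(p["intrinsics"]);u,v=int(round(uv[0])),int(round(uv[1]))
    d=p["range_z"][max(v-2,0):v+3,max(u-2,0):u+3]; d=d[d>0]
    if len(d)==0: return None
    d=np.median(d)
    c=np.linalg.inv(K)@np.array([uv[0],uv[1],1])*d
    return np.array(p["R"]).T@(c-np.array(p["t"]))
def save(p,n): cv2.imwrite("pics/"+n,cv2.cvtColor(p["img"],cv2.COLOR_RGB2BGR))
def cloud(p,m=None):
    K=np.array(p["intrinsics"]);z=p["range_z"];ok=z>0
    if m is not None: ok=ok&m
    v,u=np.nonzero(ok);d=z[ok]
    c=np.stack([(u-K[0,2])/K[0,0]*d,(v-K[1,2])/K[1,1]*d,d],1)
    return (c-np.array(p["t"]))@np.array(p["R"])
E
python3 - <<'E'
from h import *
np.set_printoptions(precision=4,suppress=True)
print(telemetry.get_obs())
for n in("scene","top"):
    p=snapshot(n);save(p,n+"0.png")
    for k in["left_front","right_front","lid_edge","chest_hinge","tea_chest"]:
        r=models.spot_point(k,p)
        print(n,k,[(np.round(a["uv"],1),round(a["conf"],2),world(p,a["uv"])) for a in r[:2]])
    for k in["ramekin_1","garlic_1","bowl_1","candle_1","kitchen_timer"]:
        r=models.cut_out(k,p)
        if r: print(n,k,round(r[0]["conf"],2),np.median(cloud(p,r[0]["region"]),0))
E
```

```text
pics
{'clock': 0.0, 'joint_pos': array([-49.0981,  20.5945,   0.6354,  -0.021 , -70.1357, -16.5078]), 'qvel': array([-0.0204,  0.0068,  0.0618,  0.0072, -0.1209, -0.0558]), 'tau': array([ -0.0016, -58.2707,  29.3063,   6.9974,   0.0068,  -0.0002]), 'tool_pos': array([ 0.2786, -0.6143,  0.2256]), 'orientation': array([ 179.9035,   -0.0081, -155.613 ]), 'force': array([ 0.3373, -0.3275, -0.129 ]), 'moment': array([0.0019, 0.0103, 0.0085]), 'opening': 0.087838607938044}
scene left_front []
scene right_front [(array([260.9, 279.9]), 0.45, array([0.3543, 0.0157, 0.0295]))]
scene lid_edge []
scene chest_hinge []
scene tea_chest []
scene ramekin_1 0.96 [ 0.3866 -0.002   0.0196]
scene garlic_1 0.85 [0.3667 0.1248 0.0318]
scene bowl_1 0.8 [0.5195 0.2146 0.028 ]
scene candle_1 0.58 [0.3853 0.2802 0.0122]
scene kitchen_timer 0.58 [ 0.568  -0.5198  0.0269]
top left_front [(array([318.9, 225.5]), 0.72, array([ 0.4127, -0.1994,  0.0434]))]
top right_front [(array([353.1, 246.6]), 0.71, array([ 0.3527, -0.2981,  0.0002]))]
top lid_edge [(array([351.7, 210.2]), 0.75, array([ 0.4485, -0.2749,  0.1598])), (array([354.4, 242.2]), 0.52, array([ 0.3665, -0.2945,  0.0552]))]
top chest_hinge [(array([370.7, 180.3]), 0.85, array([ 0.5412, -0.3511,  0.0013]))]
top tea_chest [(array([354.7, 203.4]), 0.88, array([ 0.466 , -0.284 ,  0.1498]))]
top ramekin_1 0.9 [0.379  0.0031 0.0076]
top garlic_1 0.76 [0.3775 0.1206 0.0317]
top bowl_1 0.67 [0.5036 0.2282 0.0219]
top candle_1 0.55 [0.3868 0.2816 0.0115]
top kitchen_timer 0.69 [ 0.5774 -0.5247  0.0312]
```

View pics/scene0.png

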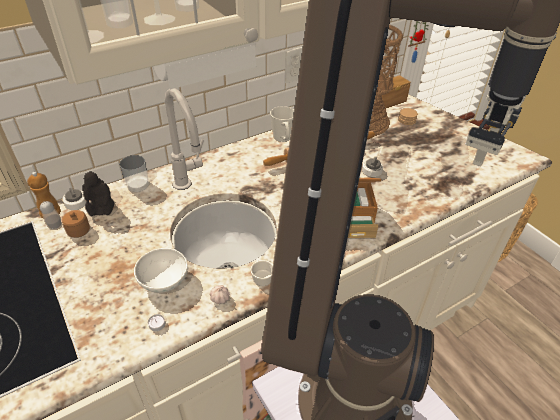

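View pics/top0.png

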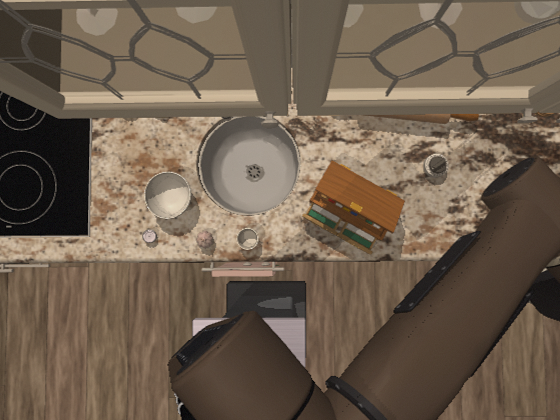

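The top view shows the chest at about (355,205) with its lid half open. The fronts run from about (305,228) to (370,248). The timer is at (435,165). I'll zoom in and fit the pose from depth.

```bash
python3 - <<'E'
from h import *
np.set_printoptions(precision=4,suppress=True)
p=snapshot("top")
im=cv2.cvtColor(p["img"],cv2.COLOR_RGB2BGR)[150:260,285:425]
cv2.imwrite("pics/z0.png",cv2.resize(im,None,fx=5,fy=5,interpolation=cv2.INTER_CUBIC))
z=np.zeros(p["range_z"].shape,bool);z[150:262,285:425]=1
def ray(p,uv,zz):
    K=np.array(p["intrinsics"]);R=np.array(p["R"]);c=-R.T@np.array(p["t"])
    d=R.T@np.linalg.inv(K)@np.array([uv[0],uv[1],1]); return c+d*(zz-c[2])/d[2]
print("hinge",ray(p,models.spot_point("chest_hinge",p)[0]["uv"],.086))
for k,zz in(("left_front",.04),("right_front",.04)):
    print(k,ray(p,models.spot_point(k,p)[0]["uv"],zz))
print("cam",-np.array(p["R"]).T@p["t"], p["intrinsics"][0])
r=models.cut_out("lid",p); print(len(r),[ (x["conf"],x["region"].sum()) for x in r])
if r:
    m=r[0]["region"];c=cloud(p,cv2.erode(m.astype(np.uint8),np.ones((3,3))).astype(bool))
    # ransac plane
    rng=np.random.default_rng(0);best=None
    for _ in range(500):
        a=c[rng.choice(len(c),3,0)];n=np.cross(a[1]-a[0],a[2]-a[0]);
        if np.linalg.norm(n)<1e-6: continue
        n/=np.linalg.norm(n);i=abs((c-a[0])@n)<.003
        if best is None or i.sum()>best.sum(): best=i
    q=c[best];o=q.mean(0);n=np.linalg.svd(q-o)[2][2]; n*=np.sign(n[2]); print("plane",o,n,best.sum(),len(c),"tilt",np.degrees(np.arccos(n[2])),"az",np.degrees(np.arctan2(n[1],n[0])))
    print(q.min(0),q.max(0))
np.save("top0.npy",cloud(p,z))
np.savez("top0",depth=p["range_z"],K=p["intrinsics"],R=p["R"],t=p["t"])
E
```

```text
hinge [ 0.525  -0.3276  0.086 ]
left_front [ 0.4124 -0.1996  0.04  ]
right_front [ 0.3551 -0.3019  0.04  ]
cam [ 0.3965 -0.1331  1.245 ] [435.9307   0.     286.8401]
2 [(0.73, np.int64(3006)), (0.17, np.int64(639))]
plane [ 0.4866 -0.301   0.1304] [ 0.5302 -0.3057  0.7908] 2576 2676 tilt 37.73792477030766 az -29.96388606772929
[ 0.3986 -0.4157  0.091 ] [ 0.5775 -0.1867  0.1667]
```

View pics/z0.png

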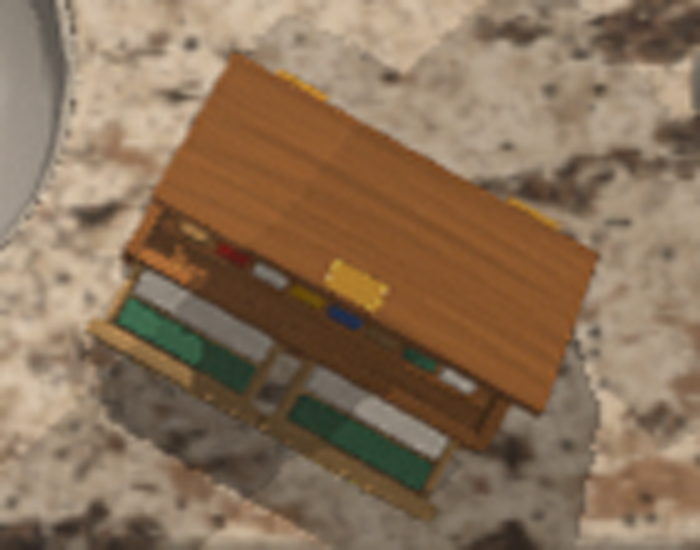

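```bash
cat >> h.py <<'E'
from scipy.spatial.transform import Rotation as Ro
def setframe(h,yaw):
    y=np.radians(yaw);ex=np.array([np.cos(y),np.sin(y)]);ey=np.array([-np.sin(y),np.cos(y)])
    return np.array(h)-.06*ex,ex,ey
def plan(F,pts,tilt,yaw,grip=-1):
    """pts chest-frame xyz (m) TCP targets (8) ; tilt lean back deg"""
    o,ex,ey=F;s=telemetry.get_obs()
    R0=Ro.from_euler("xyz",s["orientation"],degrees=True)
    # target: tool y = +chest y, z = down/forward by tilt
    E=np.array([[ex[0],ey[0],0],[ex[1],ey[1],0],[0,0,1]])
    t=np.radians(tilt);z=np.array([np.sin(t),0,-np.cos(t)]);yy=np.array([0,1,0.]);x=np.cross(yy,z)
    Rt=Ro.from_matrix(E@np.stack([x,yy,z],1))
    rv=(R0.inv()*Rt).as_rotvec(degrees=True)
    for q in pts:
        w=np.r_[o+q[0]*ex+q[1]*ey,q[2]]
        print(np.round(R0.inv().apply(w-s["tool_pos"]),4),np.round(rv,1),"w",np.round(w,3))
def tochest(F,w):
    o,ex,ey=F;d=np.array(w)[...,:2]-o
    return np.stack([d@ex,d@ey,np.array(w)[...,2]],-1)
E
python3 - <<'E'
from h import *
np.set_printoptions(precision=4,suppress=True)
F=setframe([.525,-.3276],-30)
c=tochest(F,np.load("top0.npy"))
b=c[(abs(c[:,2]-.056)<.004)&(c[:,0]<-.08)&(c[:,0]>-.13)&(abs(c[:,1])<.13)]
for lo,hi in((-.11,-.08),(-.08,-.05),(-.05,-.02),(-.02,.02),(.02,.05),(.05,.08),(.08,.11)):
    q=b[(b[:,1]>lo)&(b[:,1]<hi)]
    if len(q): print(lo,len(q),np.percentile(q[:,0],[0,10,50,90,100]),q[:,2].mean())
print("front y ext",b[:,1].min(),b[:,1].max())
# lid plane
q=c[(c[:,2]>.095)&(c[:,0]<.055)&(abs(c[:,1])<.13)]
print("lid ext",q.min(0),q.max(0))
A=np.c_[q[:,0],q[:,1],np.ones(len(q))];k=np.linalg.lstsq(A,q[:,2],rcond=None)[0]
print(k,"ang",np.degrees(np.arctan(-k[0])),"skew",np.degrees(np.arctan2(k[1],k[0])), "z at x=.06",k@[.06,0,1])
plan(F,[(-.02,0,.21)],0,-30)
E
```

```text
-0.11 37 [-0.1011 -0.1002 -0.0948 -0.0864 -0.0808] 0.0547056112836251
-0.08 49 [-0.1014 -0.1001 -0.0951 -0.0832 -0.0801] 0.05553178580968832
-0.05 52 [-0.101  -0.0998 -0.094  -0.082  -0.0805] 0.05453478503653191
-0.02 47 [-0.102  -0.1009 -0.0967 -0.0925 -0.0811] 0.05569072220742531
0.02 51 [-0.1019 -0.1007 -0.0954 -0.0857 -0.0805] 0.05545370238431531
0.05 46 [-0.1024 -0.1014 -0.0963 -0.0858 -0.0807] 0.05539840162884868
0.08 45 [-0.1021 -0.1013 -0.0967 -0.0875 -0.081 ] 0.05606180825980956
front y ext -0.10309699528984595 0.10972252368732516
lid ext [-0.0344 -0.1078  0.0956] [0.055  0.1143 0.1673]
[-0.7527 -0.0009  0.1403] ang 36.96738881751229 skew -179.93393810054081 z at x=.06 0.09518980626114683
[-0.2962  0.2248  0.0166] [ 0.   0.  54.4] w [ 0.456 -0.288  0.21 ]
```

Emit:
jog_arm(targets="-0.02 0.015 0 0 0 4 -1; -0.06 0.045 0 0 0 11 -1; -0.105 0.08 0.005 0 0 20 -1; -0.15 0.115 0.008 0 0 28 -1; -0.2 0.15 0.01 0 0 37 -1; -0.245 0.185 0.014 0 0 46 -1; -0.28 0.212 0.016 0 0 52 -1; -0.296 0.225 0.017 0 0 54.4 -1")

```text
clock: 2.35
tool_pos: [0.4564, -0.2856, 0.2098]
orientation: [180.0, 0.0, 150.0]
force: [0.9, 0.1, 0.9]
opening: 0.0129
```

```bash
python3 - <<'E'
from h import *
np.set_printoptions(precision=4,suppress=True)
F=setframe([.5267,-.3247],-30)
s=telemetry.get_obs();print(s["clock"],s["tool_pos"],s["orientation"],s["force"],s["opening"],tochest(F,s["tool_pos"]))
for n in("wrist","scene"):
    p=snapshot(n);save(p,n+"1.png")
    for k in["left_front","right_front","lid_edge","chest_hinge","tea_chest"]:
        r=models.spot_point(k,p)
        print(n,k,[(np.round(a["uv"],1),round(a["conf"],2),tochest(F,world(p,a["uv"]))) for a in r[:1]])
plan(F,[(-.018,0,.17),(-.02,0,.15)],0,-30)
E
```

```text
2.35 [ 0.4564 -0.2856  0.2098] [179.9842   0.0294 149.9891] [0.8951 0.0632 0.8721] 0.012914986145860652 [-0.0205 -0.0013  0.2098]
wrist left_front [(array([339.7,  97.8]), 0.93, array([-0.1011,  0.0527,  0.0558]))]
wrist right_front [(array([216.7,  95.4]), 0.92, array([-0.1043, -0.062 ,  0.0012]))]
wrist lid_edge [(array([279.9, 216.6]), 0.69, array([-0.0287,  0.0007,  0.163 ]))]
wrist chest_hinge [(array([278.3, 291.4]), 0.76, array([-0.0519, -0.0006,  0.2927]))]
wrist tea_chest [(array([279. , 196.1]), 0.63, array([-0.0141,  0.0006,  0.0569]))]
scene left_front []
scene right_front [(array([357.7, 231.7]), 0.66, array([-0.102 , -0.0565,  0.0358]))]
scene lid_edge []
scene chest_hinge []
scene tea_chest []
[-0.0023  0.004   0.0395] [-0. -0. -0.] w [ 0.459 -0.286  0.17 ]
[-0.0003  0.004   0.0595] [-0. -0. -0.] w [ 0.457 -0.285  0.15 ]
```

```bash
python3 -c "
import cv2,numpy as np
cv2.imwrite('pics/c1.png',np.hstack([cv2.resize(cv2.imread('pics/wrist1.png'),(400,300)),cv2.resize(cv2.imread('pics/scene1.png'),(400,300))]))"
```

```text
(no output)
```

View pics/c1.png

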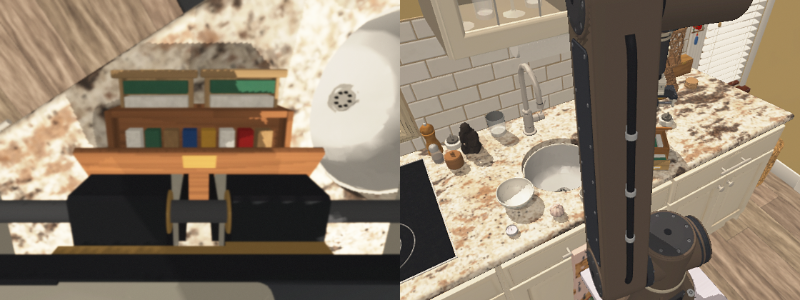

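Emit:
jog_arm(targets="-0.001 0.001 0.008 0 0 0 -1; -0.002 0.001 0.018 0 0 0 -1; -0.003 0.001 0.028 0 0 0 -1; -0.004 0.001 0.034 0 0 0 -1; -0.004 0.001 0.038 0 0 0 -1; -0.004 0.001 0.040 0 0 0 -1; -0.004 0.001 0.042 0 0 0 -1; -0.004 0.001 0.044 0 0 0 -1")

```text
clock: 3.95
tool_pos: [0.4592, -0.2892, 0.1656]
orientation: [180.0, 0.0, 150.0]
force: [-0.3, -0.6, 0.5]
opening: 0.0005
```

```bash
python3 - <<'E'
from h import *
np.set_printoptions(precision=4,suppress=True)
F=setframe([.5267,-.3247],-30)
s=telemetry.get_obs();print(s["clock"],s["tool_pos"],s["force"],s["opening"],tochest(F,s["tool_pos"]))
E
```

```text
3.95 [ 0.4592 -0.2892  0.1656] [-0.2832 -0.6244  0.5044] 0.00046271625342265206 [-0.0162 -0.003   0.1656]
```

Emit:
jog_arm(targets="0 0.003 0.003 0 0 0 -1; 0 0.003 0.006 0 0 0 -1; 0.001 0.003 0.009 0 0 0 -1; 0.003 0.003 0.012 0 0 0 -1; 0.005 0.003 0.015 0 0 0 -1; 0.007 0.003 0.018 0 0 0 -1; 0.009 0.003 0.021 0 0 0 -1; 0.010 0.003 0.024 0 0 0 -1")

```text
clock: 4.95
tool_pos: [0.4519, -0.2815, 0.1414]
orientation: [180.0, 0.0, 150.0]
force: [0.1, 0.2, 1.2]
opening: 0.0007
```

```bash
python3 - <<'E'
from h import *
np.set_printoptions(precision=4,suppress=True)
F=setframe([.5267,-.3247],-30)
s=telemetry.get_obs();print(s["clock"],s["tool_pos"],s["force"],tochest(F,s["tool_pos"]))
p=snapshot("wrist");save(p,"wrist2.png")
E
```

```text
4.95 [ 0.4519 -0.2815  0.1414] [0.0823 0.2463 1.1613] [-0.0264  0.      0.1414]
```

View pics/wrist2.png

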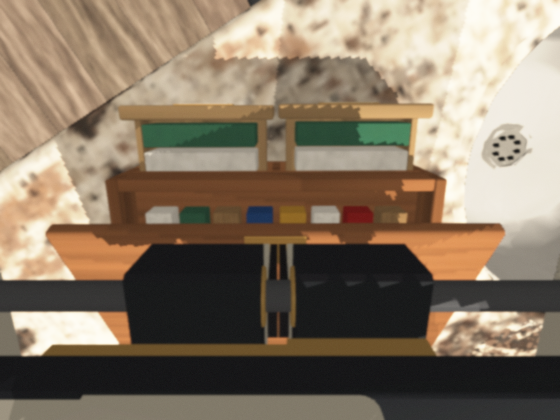

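The lid edge, at about row 232, follows the fingers on its outer side. I'll keep going along the arc.

Emit:
jog_arm(targets="0.0015 0 0.003 0 0 0 -1; 0.003 0 0.006 0 0 0 -1; 0.0045 0 0.009 0 0 0 -1; 0.006 0 0.012 0 0 0 -1; 0.007 0 0.015 0 0 0 -1; 0.008 0 0.018 0 0 0 -1; 0.009 0 0.021 0 0 0 -1; 0.010 0 0.024 0 0 0 -1")

```text
clock: 6.0
tool_pos: [0.4429, -0.2763, 0.1168]
orientation: [180.0, -0.0, 149.9]
force: [0.8, -0.3, 0.4]
opening: 0.0007
```

Emit:
jog_arm(targets="0 0 0.0025 0 0 0 -1; 0.001 0 0.005 0 0 0 -1; 0.001 0 0.0075 0 0 0 -1; 0.002 0 0.010 0 0 0 -1; 0.002 0 0.012 0 0 0 -1; 0.003 0 0.014 0 0 0 -1; 0.003 0 0.016 0 0 0 -1; 0.003 0 0.018 0 0 0 -1")

```text
clock: 7.0
tool_pos: [0.4401, -0.2748, 0.0987]
orientation: [-180.0, -0.0, 149.9]
force: [0.8, 1.2, 0.2]
opening: 0.0006
```

```bash
python3 - <<'E'
from h import *
np.set_printoptions(precision=4,suppress=True)
F=setframe([.5267,-.3247],-30)
s=telemetry.get_obs();print(s["clock"],s["tool_pos"],s["force"],tochest(F,s["tool_pos"]))
E
```

```text
7.0 [ 0.4401 -0.2748  0.0987] [0.8087 1.2043 0.2314] [-0.0399 -0.      0.0987]
```

Emit:
jog_arm(targets="0 0 0.0015 0 0 0 -1; 0 0 0.003 0 0 0 -1; 0 0 0.0045 0 0 0 -1; 0 0 0.006 0 0 0 -1; 0 0 0.007 0 0 0 -1; 0 0 0.008 0 0 0 -1; 0 0 0.009 0 0 0 -1; 0 0 0.009 0 0 0 -1")

```text
clock: 8.0
tool_pos: [0.4401, -0.2748, 0.0902]
orientation: [-180.0, -0.0, 150.0]
force: [-2.3, 1.1, 6.4]
opening: 0.0006
```

```bash
python3 - <<'E'
from h import *
np.set_printoptions(precision=4,suppress=True)
F=setframe([.5267,-.3247],-30)
s=telemetry.get_obs();print(s["clock"],s["tool_pos"],s["force"],tochest(F,s["tool_pos"]))
p=snapshot("wrist");save(p,"wrist3.png")
c=tochest(F,cloud(p)); q=c[(c[:,2]>.07)&(c[:,2]<.12)&(abs(c[:,1])>.06)&(abs(c[:,1])<.1)&(c[:,0]>-.1)&(c[:,0]<.06)]
if len(q): print(len(q),np.percentile(q[:,2],[5,50,95]),q[:,0].min(),q[:,0].max(),np.polyfit(q[:,0],q[:,2],1))
E
```

```text
8.0 [ 0.4401 -0.2748  0.0902] [-2.308   1.0813  6.4043] [-0.0399 -0.0001  0.0902]
11103 [0.0761 0.0903 0.0913] -0.05857231899580598 0.01618206847441438 [0.0577 0.0911]
```

View pics/wrist3.png

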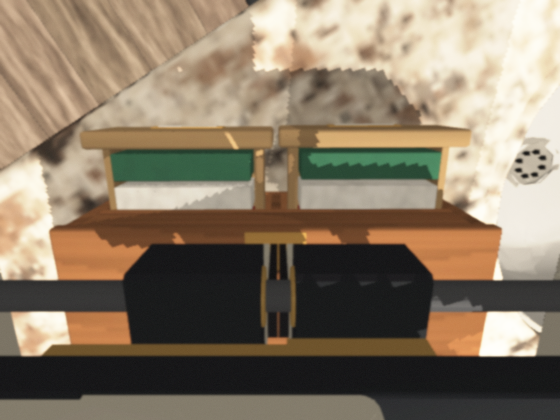

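Contact at 6.4 N with the lid top at 90 mm, so the lid is down. I'll press briefly, then lift straight off.

Emit:
jog_arm(targets="0 0 0.0005 0 0 0 -1; 0 0 0.0005 0 0 0 -1; 0 0 -0.002 0 0 0 -1; 0 0 -0.008 0 0 0 -1; 0 0 -0.02 0 0 0 -1; 0 0 -0.035 0 0 0 -1; 0.005 0 -0.045 0 0 0 -1; 0.01 0 -0.05 0 0 0 -1")

```text
clock: 9.05
tool_pos: [0.4315, -0.2696, 0.1412]
orientation: [180.0, 0.0, 150.0]
force: [-0.1, 0.7, -0.3]
opening: 0.0003
```

```bash
python3 - <<'E'
from h import *
np.set_printoptions(precision=4,suppress=True)
F=setframe([.5267,-.3247],-30)
s=telemetry.get_obs();print(s["clock"],s["tool_pos"],s["force"],tochest(F,s["tool_pos"]))
p=snapshot("wrist");save(p,"wrist4.png")
for k in["left_front","right_front","lid_edge"]:
    r=models.spot_point(k,p)
    print(k,[(np.round(a["uv"],1),round(a["conf"],2),tochest(F,world(p,a["uv"]))) for a in r[:1]])
c=tochest(F,cloud(p)); q=c[(c[:,2]>.085)&(c[:,2]<.12)&(abs(c[:,1])>.05)&(abs(c[:,1])<.1)&(c[:,0]>-.1)&(c[:,0]<.02)]
print(len(q),np.percentile(q[:,2],[5,50,95]),q[:,0].min(),q[:,0].max(),np.polyfit(q[:,0],q[:,2],1))
for sg in(1,-1):
    q=c[(abs(c[:,2]-.056)<.003)&(abs(c[:,1]*sg-.0545)<.05)&(c[:,0]<-.08)&(c[:,0]>-.13)]
    print(sg,np.percentile(q[:,0],[1,50]),np.median(q[:,2]))
q=c[(abs(c[:,2]-.056)<.003)&(c[:,0]<-.09)&(c[:,0]>-.13)&(abs(c[:,1])<.13)];print("y ext",q[:,1].min(),q[:,1].max())
plan(F,[(-.14,.054,.13),(-.14,.054,.038)],15,-30)
E
```

```text
9.05 [ 0.4315 -0.2696  0.1412] [-0.1018  0.6909 -0.2764] [-0.05    0.0001  0.1412]
left_front [(array([350.6, 136.8]), 0.75, array([-0.1026,  0.0535,  0.0445]))]
right_front [(array([197.9, 137.7]), 0.71, array([-0.1016, -0.0582,  0.0393]))]
lid_edge [(array([275.8, 214.4]), 0.57, array([-0.0575, -0.0006,  0.0874]))]
5484 [0.0886 0.0904 0.0914] -0.058495086303538724 -0.020382253676671996 [0.0378 0.092 ]
1 [-0.1022 -0.0976] 0.05629735480928287
-1 [-0.1015 -0.0968] 0.056155757950934464
y ext -0.10812711354267947 0.10595767825280963
[0.0899 0.054  0.0102] [ -0. -15.  -0.] w [ 0.38  -0.178  0.13 ]
[0.0898 0.054  0.1022] [ -0. -15.  -0.] w [ 0.38  -0.178  0.038]
```

Emit:
jog_arm(targets="0.015 0.008 0 0 -3 0 -1; 0.03 0.018 0 0 -6 0 -1; 0.05 0.03 0.002 0 -9 0 -1; 0.07 0.042 0.005 0 -12 0 -1; 0.083 0.05 0.008 0 -15 0 -1; 0.09 0.054 0.012 0 -15 0 -1; 0.09 0.054 0.025 0 -15 0 -1; 0.09 0.054 0.04 0 -15 0 -1")

```text
clock: 10.25
tool_pos: [0.3829, -0.1792, 0.1036]
orientation: [179.8, 14.6, 150.0]
force: [-1.3, -1.2, -1.9]
opening: 0.0004
```

```bash
python3 - <<'E'
from h import *
np.set_printoptions(precision=4,suppress=True)
F=setframe([.5267,-.3247],-30)
s=telemetry.get_obs();print(s["clock"],s["joint_pos"],s["orientation"],s["force"],tochest(F,s["tool_pos"]))
p=snapshot("scene");save(p,"scene5.png")
plan(F,[(-.135,.054,.038),(-.12,.054,.038)],15,-30)
E
```

```text
10.25 [   9.5035   -5.7482  -58.2772   20.0482  -27.457  -146.5075] [179.843   14.5858 150.0049] [-1.3202 -1.2186 -1.9466] [-0.1373  0.0541  0.1036]
[ 0.0144 -0.0004  0.0631] [ 0.1 -0.5  0. ] w [ 0.385 -0.18   0.038]
[-0.0001 -0.0004  0.0669] [ 0.1 -0.5  0. ] w [ 0.398 -0.188  0.038]
```

View pics/scene5.png

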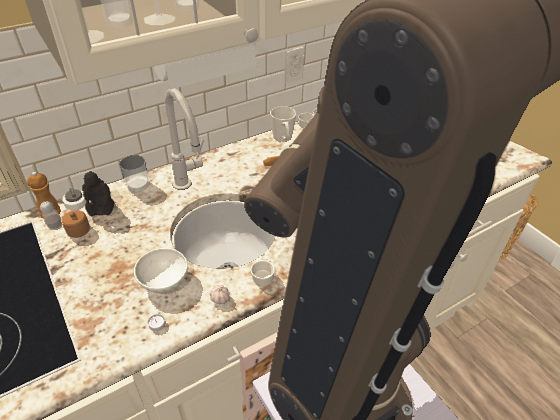

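The scene view is mostly the arm, and J3 has reached its lower limit with the tilt. I'll take the tilt out and move a little outward before descending.

Emit:
jog_arm(targets="-0.001 0 -0.003 0 2 0 -1; -0.002 0 -0.005 0 4 0 -1; -0.003 0 -0.005 0 6 0 -1; -0.004 0 -0.005 0 8 0 -1; -0.005 0 -0.005 0 10 0 -1; -0.006 0 -0.005 0 12 0 -1; -0.007 0 -0.005 0 14 0 -1; -0.007 0 -0.005 0 14.6 0 -1")

```text
clock: 11.3
tool_pos: [0.3883, -0.1822, 0.1091]
orientation: [179.9, -0.1, 150.0]
force: [0.6, 0.3, -0.8]
opening: 0.0003
```

```bash
python3 - <<'E'
from h import *
np.set_printoptions(precision=4,suppress=True)
F=setframe([.5267,-.3247],-30)
s=telemetry.get_obs();print(s["clock"],s["joint_pos"],s["orientation"],s["force"],tochest(F,s["tool_pos"]))
plan(F,[(-.128,.054,.08),(-.128,.054,.038)],0,-30)
p=snapshot("wrist");save(p,"wrist6.png")
E
```

```text
11.3 [   1.2701    3.9655  -38.2175   -0.2192  -47.8836 -121.1161] [179.8955  -0.1412 150.007 ] [ 0.6137  0.3327 -0.7979] [-0.1311  0.0543  0.1091]
[-0.0032 -0.0003  0.0291] [ 0.1 -0.1  0. ] w [ 0.391 -0.184  0.08 ]
[-0.0033 -0.0004  0.0711] [ 0.1 -0.1  0. ] w [ 0.391 -0.184  0.038]
```

View pics/wrist6.png

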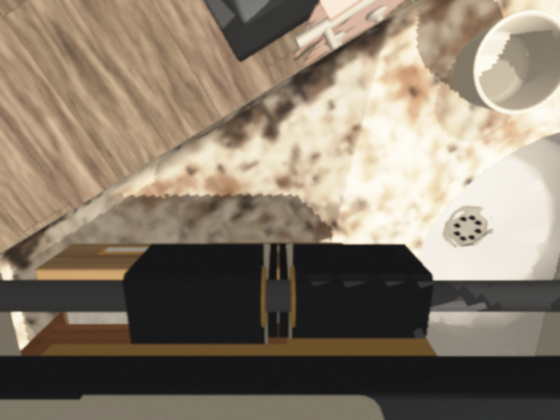

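Emit:
jog_arm(targets="0 0 0.008 0 0 0 -1; 0 0 0.018 0 0 0 -1; 0 0 0.028 0 0 0 -1; 0 0 0.038 0 0 0 -1; 0 0 0.048 0 0 0 -1; 0 0 0.058 0 0 0 -1; 0 0 0.066 0 0 0 -1; 0 0 0.071 0 0 0 -1")

```text
clock: 12.35
tool_pos: [0.388, -0.1819, 0.0375]
orientation: [179.9, -0.2, 150.0]
force: [-0.0, -0.0, -0.0]
opening: 0.0006
```

```bash
python3 - <<'E'
from h import *
np.set_printoptions(precision=4,suppress=True)
F=setframe([.5267,-.3247],-30)
s=telemetry.get_obs();print(s["clock"],s["joint_pos"],s["force"],tochest(F,s["tool_pos"]))
plan(F,[(-.112,.0545,.038),(-.0795,.0545,.038)],0,-30)
p=snapshot("wrist");save(p,"wrist7.png")
E
```

```text
12.35 [   1.304    10.6541  -43.1218   -0.2742  -36.3358 -121.0686] [-0.0424 -0.0393 -0.0197] [-0.1315  0.0543  0.0375]
[-0.0195  0.0002 -0.0006] [ 0.1 -0.2  0. ] w [ 0.405 -0.192  0.038]
[-0.052   0.0002 -0.0007] [ 0.1 -0.2  0. ] w [ 0.433 -0.208  0.038]
```

View pics/wrist7.png

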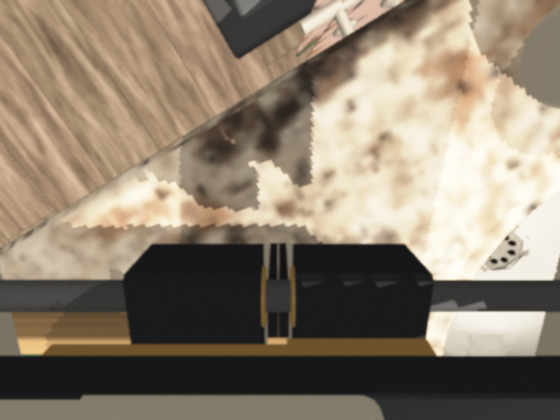

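The fingertips are in front of the left plate, whose edge shows at row 310 and below. Now I'll push gently.

Emit:
jog_arm(targets="-0.005 0 0 0 0 0 -1; -0.01 0 0 0 0 0 -1; -0.014 0 0 0 0 0 -1; -0.017 0 0 0 0 0 -1; -0.02 0 0 0 0 0 -1; -0.023 0 0 0 0 0 -1; -0.026 0 0 0 0 0 -1; -0.029 0 0 0 0 0 -1")

```text
clock: 13.4
tool_pos: [0.4129, -0.1965, 0.037]
orientation: [179.9, -0.2, 150.0]
force: [0.5, -0.3, 1.4]
opening: 0.0004
```

Emit:
jog_arm(targets="-0.0025 0 0 0 0 0 -1; -0.005 0 0 0 0 0 -1; -0.0075 0 0 0 0 0 -1; -0.01 0 0 0 0 0 -1; -0.0125 0 0 0 0 0 -1; -0.0145 0 0 0 0 0 -1; -0.0165 0 0 0 0 0 -1; -0.018 0 0 0 0 0 -1")

```text
clock: 14.4
tool_pos: [0.4286, -0.2055, 0.0369]
orientation: [179.9, -0.2, 150.0]
force: [-0.6, 0.8, 1.0]
opening: 0.0003
```

```bash
python3 - <<'E'
from h import *
np.set_printoptions(precision=4,suppress=True)
F=setframe([.5267,-.3247],-30)
s=telemetry.get_obs();print(s["clock"],s["joint_pos"],s["force"],tochest(F,s["tool_pos"]))
p=snapshot("wrist");save(p,"wrist8.png")
p=snapshot("top");save(p,"top8.png")
E
python3 -c "
import cv2,numpy as np
cv2.imwrite('pics/c8.png',np.hstack([cv2.resize(cv2.imread('pics/wrist8.png'),(400,300)),cv2.resize(cv2.imread('pics/top8.png')[140:260,285:445],(400,300))]))"
```

```text
14.4 [  -1.9637   14.6207  -37.4037   -0.2594  -38.136  -117.8217] [-0.6327  0.807   1.0194] [-0.0845  0.0541  0.0369]
```

View pics/c8.png

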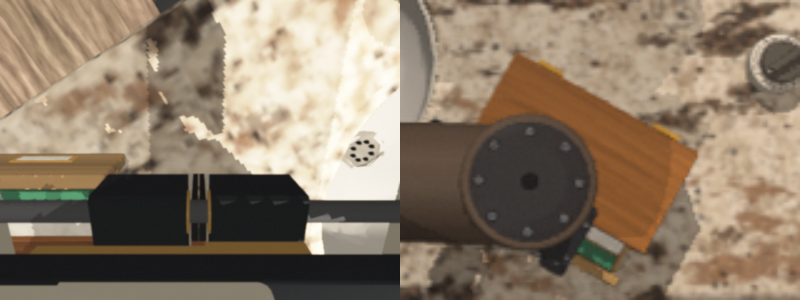

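Emit:
jog_arm(targets="-0.001 0 0 0 0 0 -1; -0.002 0 0 0 0 0 -1; -0.003 0 0 0 0 0 -1; -0.0035 0 0 0 0 0 -1; -0.004 0 0 0 0 0 -1; -0.0045 0 0 0 0 0 -1; -0.005 0 0 0 0 0 -1; -0.005 0 0 0 0 0 -1")

```text
clock: 15.5
tool_pos: [0.4331, -0.2081, 0.0369]
orientation: [179.9, -0.2, 150.0]
force: [-1.4, 0.1, 0.2]
opening: 0.0006
```

```bash
python3 - <<'E'
from h import *
np.set_printoptions(precision=4,suppress=True)
F=setframe([.5267,-.3247],-30)
s=telemetry.get_obs();f=s["force"];print(s["clock"],f,"along",f[:2]@F[1],tochest(F,s["tool_pos"]))
E
```

```text
15.5 [-1.4288  0.1492  0.1524] along -1.3119847486522513 [-0.0794  0.0541  0.0369]
```

Emit:
jog_arm(targets="-0.0003 0 0 0 0 0 -1; -0.0006 0 0 0 0 0 -1; -0.0009 0 0 0 0 0 -1; -0.0012 0 0 0 0 0 -1; -0.0012 0 0 0 0 0 -1; -0.0012 0 0 0 0 0 -1; -0.0012 0 0 0 0 0 -1; -0.0012 0 0 0 0 0 -1")

```text
clock: 16.5
tool_pos: [0.4342, -0.2088, 0.0369]
orientation: [179.9, -0.2, 150.0]
force: [-0.5, 0.0, 0.2]
opening: 0.0005
```

```bash
python3 - <<'E'
from h import *
np.set_printoptions(precision=4,suppress=True)
F=setframe([.5267,-.3247],-30)
s=telemetry.get_obs();f=s["force"];print(s["clock"],f,"along",f[:2]@F[1],tochest(F,s["tool_pos"]))
E
```

```text
16.5 [-0.4814  0.0267  0.2147] along -0.4302726428055211 [-0.0781  0.0541  0.0369]
```

Emit:
jog_arm(targets="-0.0003 0 0 0 0 0 -1; -0.0006 0 0 0 0 0 -1; -0.0009 0 0 0 0 0 -1; -0.0012 0 0 0 0 0 -1; -0.0015 0 0 0 0 0 -1; -0.0015 0 0 0 0 0 -1; -0.0015 0 0 0 0 0 -1; -0.0015 0 0 0 0 0 -1")

```text
clock: 17.5
tool_pos: [0.4355, -0.2095, 0.0369]
orientation: [179.9, -0.2, 150.0]
force: [-0.5, 0.1, 0.9]
opening: 0.0006
```

```bash
python3 - <<'E'
from h import *
np.set_printoptions(precision=4,suppress=True)
F=setframe([.5267,-.3247],-30)
s=telemetry.get_obs();f=s["force"];print(s["clock"],f,"along",f[:2]@F[1],tochest(F,s["tool_pos"]))
p=snapshot("top");save(p,"top9.png")
c=tochest(F,cloud(p));q=c[(abs(c[:,2]-.09)<.006)&(c[:,0]>-.08)&(c[:,0]<.08)&(abs(c[:,1])<.13)]
print("lid ext",np.percentile(q,[.5,99.5],axis=0),q[:,2].mean())
E
```

```text
17.5 [-0.5035  0.0711  0.9292] along -0.47160652486762217 [-0.0766  0.0541  0.0369]
lid ext [[-0.0566 -0.1103  0.0847]
 [ 0.0682  0.11    0.0952]] 0.09004703721914965
```

The lid outline suggests the chest sits about 5 mm further along +x than my first fit, which agrees with the earlier lid plane. So home is a few mm further on.

Emit:
jog_arm(targets="-0.0004 0 0 0 0 0 -1; -0.0008 0 0 0 0 0 -1; -0.0012 0 0 0 0 0 -1; -0.0016 0 0 0 0 0 -1; -0.002 0 0 0 0 0 -1; -0.0024 0 0 0 0 0 -1; -0.0024 0 0 0 0 0 -1; -0.0024 0 0 0 0 0 -1")

```text
clock: 18.55
tool_pos: [0.4355, -0.21, 0.0365]
orientation: [180.0, -0.4, 150.0]
force: [-6.6, 8.2, 6.5]
opening: 0.0002
```

```bash
python3 - <<'E'
from h import *
np.set_printoptions(precision=4,suppress=True)
F=setframe([.5267,-.3247],-30)
s=telemetry.get_obs();f=s["force"];print(s["clock"],f,"along",f[:2]@F[1],tochest(F,s["tool_pos"]))
E
```

```text
18.55 [-6.5963  8.2317  6.4788] along -9.828440342742661 [-0.0763  0.0538  0.0365]
```

Stop reached: 9.8 N along the slide with no further motion. Backing off, then across to the right drawer.

Emit:
jog_arm(targets="0.002 0 0 0 0 0 -1; 0.006 0 0 0 0 0 -1; 0.014 0 0 0 0 0 -1; 0.024 0 0 0 0 0 -1; 0.034 0 0 0 0 0 -1; 0.044 0 0 0 0 0 -1; 0.05 -0.003 0 0 0 0 -1; 0.052 -0.008 0 0 0 0 -1")

```text
clock: 19.55
tool_pos: [0.3861, -0.1908, 0.037]
orientation: [180.0, -0.4, 150.0]
force: [-0.4, -0.6, 0.2]
opening: 0.0007
```

```bash
python3 - <<'E'
from h import *
np.set_printoptions(precision=4,suppress=True)
F=setframe([.5267,-.3247],-30)
s=telemetry.get_obs();f=s["force"];print(s["clock"],s["joint_pos"],f,"along",f[:2]@F[1],tochest(F,s["tool_pos"]))
p=snapshot("wrist");save(p,"wrist10.png")
c=tochest(F,cloud(p))
for sg in(1,-1):
    q=c[(abs(c[:,2]-.056)<.003)&(abs(c[:,1]*sg-.0545)<.05)&(c[:,0]<-.06)&(c[:,0]>-.13)]
    if len(q): print(sg,len(q),np.percentile(q[:,0],[1,50]))
plan(F,[(-.128,-.0545,.038)],0,-30)
E
```

```text
19.55 [  -0.0739   11.0148  -42.6747   -0.3697  -36.6261 -119.6145] [-0.437  -0.6327  0.2124] along -0.06204601186102319 [-0.1287  0.0457  0.037 ]
-1 1853 [-0.1021 -0.0994]
[-0.0008 -0.0997 -0.0012] [ 0.  -0.4 -0. ] w [ 0.337 -0.278  0.038]
```

View pics/wrist10.png

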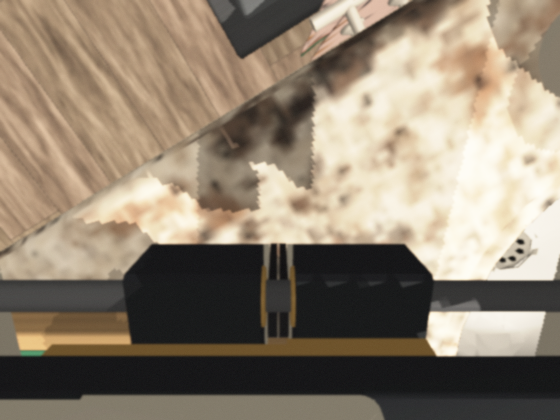

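Wrist view: the right plate shows at lower left, around (70,330), still about 27 mm ahead of the TCP. I'll slide sideways in front of it.

Emit:
jog_arm(targets="0 -0.008 0 0 0 0 -1; 0 -0.022 0 0 0 0 -1; 0 -0.038 0 0 0 0 -1; 0 -0.054 0 0 0 0 -1; 0 -0.07 -0.001 0 0 0 -1; 0 -0.085 -0.001 0 0 0 -1; 0 -0.096 -0.001 0 0 0 -1; 0 -0.1 -0.001 0 0 0 -1")

```text
clock: 20.6
tool_pos: [0.3353, -0.2784, 0.0378]
orientation: [180.0, -0.4, 149.9]
force: [-0.4, -0.3, -0.4]
opening: 0.0004
```

```bash
python3 - <<'E'
from h import *
np.set_printoptions(precision=4,suppress=True)
F=setframe([.5267,-.3247],-30)
s=telemetry.get_obs();f=s["force"];print(s["clock"],s["joint_pos"],f,"along",f[:2]@F[1],tochest(F,s["tool_pos"]))
E
```

```text
20.6 [ -13.7303   11.378   -42.0457   -0.2334  -36.962  -106.1499] [-0.4099 -0.2855 -0.3882] along -0.21219938844778205 [-0.1289 -0.0556  0.0378]
```

Emit:
jog_arm(targets="-0.005 0.001 0 0 0 0 -1; -0.01 0.001 0 0 0 0 -1; -0.014 0.001 0 0 0 0 -1; -0.017 0.001 0 0 0 0 -1; -0.02 0.001 0 0 0 0 -1; -0.023 0.001 0 0 0 0 -1; -0.026 0.001 0 0 0 0 -1; -0.029 0.001 0 0 0 0 -1")

```text
clock: 21.6
tool_pos: [0.3609, -0.2922, 0.0375]
orientation: [180.0, -0.4, 149.9]
force: [-0.5, 0.8, -0.1]
opening: 0.0007
```

Emit:
jog_arm(targets="-0.0025 0 0 0 0 0 -1; -0.005 0 0 0 0 0 -1; -0.0075 0 0 0 0 0 -1; -0.01 0 0 0 0 0 -1; -0.0125 0 0 0 0 0 -1; -0.0145 0 0 0 0 0 -1; -0.0165 0 0 0 0 0 -1; -0.018 0 0 0 0 0 -1")

```text
clock: 22.6
tool_pos: [0.3766, -0.3013, 0.0374]
orientation: [180.0, -0.4, 149.9]
force: [-1.4, 1.3, 1.0]
opening: 0.0
```

```bash
python3 - <<'E'
from h import *
np.set_printoptions(precision=4,suppress=True)
F=setframe([.5267,-.3247],-30)
s=telemetry.get_obs();f=s["force"];print(s["clock"],f,"along",f[:2]@F[1],tochest(F,s["tool_pos"]))
E
```

```text
22.6 [-1.4299  1.3466  1.028 ] along -1.911572206213508 [-0.0817 -0.0548  0.0374]
```

Emit:
jog_arm(targets="-0.0006 0 0 0 0 0 -1; -0.0012 0 0 0 0 0 -1; -0.0018 0 0 0 0 0 -1; -0.0024 0 0 0 0 0 -1; -0.003 0 0 0 0 0 -1; -0.0036 0 0 0 0 0 -1; -0.0042 0 0 0 0 0 -1; -0.0045 0 0 0 0 0 -1")

```text
clock: 23.6
tool_pos: [0.3805, -0.3035, 0.0374]
orientation: [180.0, -0.4, 149.9]
force: [-0.8, 1.1, 1.0]
opening: 0.0005
```

```bash
python3 - <<'E'
from h import *
np.set_printoptions(precision=4,suppress=True)
F=setframe([.5267,-.3247],-30)
s=telemetry.get_obs();f=s["force"];print(s["clock"],f,"along",f[:2]@F[1],tochest(F,s["tool_pos"]))
E
```

```text
23.6 [-0.7799  1.0691  1.0388] along -1.209917568111237 [-0.0772 -0.0547  0.0374]
```

Emit:
jog_arm(targets="-0.0004 0 0 0 0 0 -1; -0.0008 0 0 0 0 0 -1; -0.0012 0 0 0 0 0 -1; -0.0015 0 0 0 0 0 -1; -0.0018 0 0 0 0 0 -1; -0.002 0 0 0 0 0 -1; -0.002 0 0 0 0 0 -1; -0.002 0 0 0 0 0 -1")

```text
clock: 24.6
tool_pos: [0.3813, -0.3041, 0.0371]
orientation: [180.0, -0.5, 149.9]
force: [-3.9, 4.2, 4.6]
opening: 0.0001
```

```bash
python3 - <<'E'
from h import *
np.set_printoptions(precision=4,suppress=True)
F=setframe([.5267,-.3247],-30)
s=telemetry.get_obs();f=s["force"];print(s["clock"],f,"along",f[:2]@F[1],tochest(F,s["tool_pos"]))
E
```

```text
24.6 [-3.9     4.1871  4.5504] along -5.471060090829093 [-0.0762 -0.0549  0.0371]
```

The stop came at the same depth as on the left (-76 mm), with the force rising to 5.5 N. I'll back off, rise and check.

Emit:
jog_arm(targets="0.002 0 0 0 0 0 -1; 0.006 0 0 0 0 0 -1; 0.014 0 0 0 0 0 -1; 0.024 0 0 0 0 0 -1; 0.034 0 0 0 0 0 -1; 0.044 0 -0.003 0 0 0 -1; 0.05 0 -0.012 0 0 0 -1; 0.05 0 -0.03 0 0 0 -1")

```text
clock: 25.6
tool_pos: [0.3374, -0.2788, 0.0681]
orientation: [180.0, -0.6, 149.9]
force: [0.3, -0.2, 0.2]
opening: 0.0005
```

Emit:
jog_arm(targets="0 0 -0.02 0 0 0 -1; 0 -0.01 -0.045 0 0 0 -1; 0 -0.025 -0.07 0 0 0 -1; 0 -0.045 -0.1 0 0 0 -1; 0 -0.065 -0.13 0 0 0 -1; 0 -0.085 -0.15 0 0 0 -1; 0 -0.1 -0.16 0 0 0 -1; 0 -0.1 -0.165 0 0 0 -1")

```text
clock: 26.6
tool_pos: [0.2883, -0.3666, 0.2334]
orientation: [180.0, -0.6, 149.8]
force: [0.6, -0.9, -0.1]
opening: 0.0006
```

```bash
python3 - <<'E'
from h import *
np.set_printoptions(precision=4,suppress=True)
F=setframe([.5267,-.3247],-30)
s=telemetry.get_obs();f=s["force"];print(s["clock"],s["joint_pos"],f,tochest(F,s["tool_pos"]))
p=snapshot("top");save(p,"top11.png")
P=snapshot("wrist");save(P,"wrist11.png")
for n,a in(("top",p),("wrist",P)):
    c=tochest(F,cloud(a))
    for sg in(1,-1):
        q=c[(abs(c[:,2]-.053)<.006)&(abs(c[:,1]*sg-.0545)<.05)&(c[:,0]<-.055)&(c[:,0]>-.13)]
        if len(q): print(n,sg,len(q),np.percentile(q[:,0],[1,50]))
    q=c[(abs(c[:,2]-.09)<.01)&(c[:,0]>-.08)&(c[:,0]<.08)&(abs(c[:,1])<.13)]
    if len(q):
        print(n,"lid",np.percentile(q,[.5,99.5],axis=0),np.polyfit(q[:,0],q[:,2],1))
    for k in["left_front","right_front","lid_edge"]:
        r=models.spot_point(k,a)
        print(k,[(np.round(b["uv"],1),round(b["conf"],2),tochest(F,world(a,b["uv"]))) for b in r[:1]])
for k in["ramekin_1","garlic_1","bowl_1","candle_1","kitchen_timer"]:
    r=models.cut_out(k,p)
    if r: print(k,round(r[0]["conf"],2),np.median(cloud(p,r[0]["region"]),0))
i=cv2.imread('pics/top11.png')[140:260,285:445]
cv2.imwrite('pics/c11.png',np.hstack([cv2.resize(cv2.imread('pics/wrist11.png'),(400,300)),cv2.resize(i,(400,300))]))
E
```

```text
26.6 [-27.5644   0.5187 -23.5123  -0.0362 -66.5221 -92.584 ] [ 0.5916 -0.9149 -0.0638] [-0.1256 -0.1555  0.2334]
top lid [[-0.0298 -0.1093  0.0843]
 [ 0.0676  0.11    0.0963]] [-0.0021  0.0902]
left_front []
right_front []
lid_edge [(array([346.6, 221.6]), 0.57, array([-0.1021,  0.0463,  0.6509]))]
wrist 1 1281 [-0.0664 -0.0623]
wrist -1 595 [-0.0662 -0.0652]
wrist lid [[-0.0582 -0.0128  0.0849]
 [ 0.0457  0.108   0.0923]] [0.0064 0.0904]
left_front [(array([471.1, 234.9]), 0.95, array([-0.0661,  0.0549,  0.0388]))]
right_front [(array([369.7, 237.2]), 0.73, array([-0.0653, -0.0559,  0.0428]))]
lid_edge [(array([438.2, 267.4]), 0.93, array([-0.0533, -0.0026,  0.0915]))]
ramekin_1 0.86 [0.3765 0.0029 0.0066]
garlic_1 0.45 [0.3777 0.1194 0.0313]
bowl_1 0.8 [0.5024 0.2286 0.0218]
candle_1 0.68 [0.3868 0.2815 0.0109]
```

View pics/c11.png

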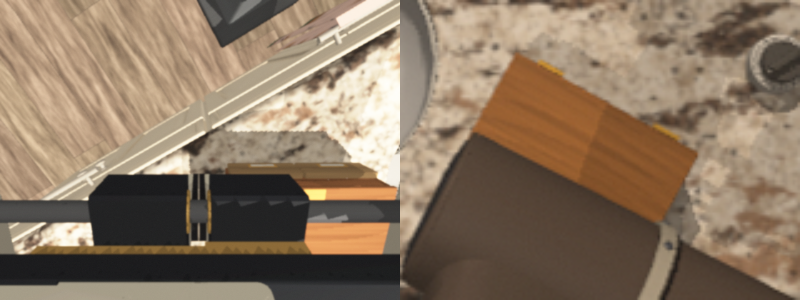

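Both fronts are flush with each other and stand 8 mm ahead of the lid edge, as they should at home. The lid is level at 90 mm, the chest hasn't moved, and the arm is touching nothing.

```bash
python3 -c "
from plant import job
print(job.close_job())"
```

```text
the job is handed in; nothing more can be done
None
```

The lid is shut and both drawers are home. I handed the job in at about 27 s of the 48 s allowed, with the arm clear of everything.

**How it was done:** I pushed the lid down first, with shut fingertips on its outer side, until it met the stop at 6.4 N. The left drawer went home next, ending at 9.8 N against its stop, then the right at 5.5 N. Both stopped at the same depth.

**Last checks:**
- **Lid:** its top is level at 90 mm.
- **Drawers:** the fronts are flush with each other and about 8 mm ahead of the lid edge, as expected at home.
- **Chest:** its rear edge is within 1 mm of where it was during the left-drawer push, before the stop was reached. I have no such comparison with its position at the very start.
- **Things around it:** the ramekin, garlic, bowl and candle are within about 3 mm of where they started.

**What failed or disagreed:**
- My first fit of the chest's position was about 4 mm off along its depth, so I found the drawer stops by force.
- A 15° tool tilt took joint 3 right to its lower limit, so I removed the tilt and pushed with the tool vertical.
- The network missed the timer in the last top picture, though it is visible there and looks unmoved.
- The networks found neither drawer front in the last top view, where the arm hid them, and put the lid edge on the arm. The drawer check therefore rests on the wrist camera.

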